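# Lock the flow-sensor boom of a lung-function stand with its pivot pin

### The job

Lock the raised boom of the flow-sensor stand with its locking pin: stand the pin from the rack upright in the hole on top of the pivot block, then ease the boom down until you feel the pin's nose drop into the cross-hole of the shaft, and press the pin fully home until its collar sits flush on the block. Never force the boom against the pin once it has caught, and leave the other two fittings in the rack and the other things on the table where they are.

Things in the scene. Friction and masses are not known exactly. Their poses are not given: they have to be found in the camera images.
- pin: Locking pin, nose down in one of the rack's three sockets, 40 mm deep. Round steel shank 10 mm thick, 80 mm long; above it a steel collar (20 mm wide, z 80 to 84 mm) and a round dark steel knob (26 mm wide, z 84 to 110 mm). Origin at the flat end of the nose, z up. Nose bevelled 1.5 mm (flat end 7 mm wide). About 130 g.
- stand: Flow-sensor stand, fixed: dark base plate 150 x 130 x 10 mm (x, y, z), aluminium pedestal and pivot block, 72 x 72 mm across, 70 to 156 mm above the table. Origin on the table under the block's middle; z up, x the way the boom points when level, y along the shaft to the side that carries the boom.
- stand_hole (a point): Centre of the mouth of the upright pin hole (11 mm wide) in the block's flat top, 156 mm above the table; axes as stand. It goes down to the shaft, whose top is 22 mm below the mouth, and on below it. Until the shaft's cross-hole is under it, the pin stands on the shaft, its collar 58 mm above the block. Fully home, the nose is 80 mm below the mouth.
- stand_axis (a point): Point on the axis of the level shaft (48 mm thick), straight below the pin hole, 110 mm above the table. The cross-hole (11 mm wide) is hidden; it comes upright with the boom anywhere from 0.52 rad above to 0.42 rad below level. Then the nose drops some 4 mm by its weight, onto a spring ball; a firm push, about 10 to 25 N, takes it past the ball and home.
- boom: Boom, fixed on the shaft. Origin on the shaft's axis below the pin hole; x along the boom, y along the shaft. It starts 0.85 to 1.05 rad above level, is balanced and stays where left (under 1 N at the sensor moves it). Its 14 mm bar lies at y 51 mm. When the nose has dropped in, the boom stops and the force rises softly: 3 N at the sensor loads the pin with some 15 N.
- sensor_mid (a point): Middle of the free part of the white flow-sensor tube at the boom's end, on the tube's axis: 115 mm along x and 84 mm along y in the boom's frame. The tube is 36 mm thick, parallel to the shaft, free for 24 mm to the -y side and 30 mm to the +y side (there a lip guard 60 mm wide). Push it down from above or pinch it.
- rack: Grey block 185 x 46 x 45 mm (x, y, z), fixed, with three sockets (11.5 mm wide, 40 mm deep) 65 mm apart along x. Origin at the centre of its underside.
- wing_screw: Short screw with a black wing head, 44 mm over the wings, in the rack, its head's top 18 mm above the rack. Origin at the shank's end. To be left in the rack.
- stud: Long steel stud in the rack: shank 10 mm thick and 102 mm long, steel head 18 mm wide and 12 mm tall. Origin at the shank's end. To be left in the rack.
- filter: White breathing filter, round, 72 mm wide, 72 mm tall, standing; bystander.
- mouthpiece: Upright paper tube, 32 mm wide, 65 mm tall; bystander.
- spray: White bottle, 60 mm wide, 150 mm tall; bystander.
- nose_clip: Small nose clip lying flat, about 64 x 26 mm; bystander.
- spare_sensor: Spare white sensor tube, 90 mm long, in a grey block; bystander.
- hex_key: L-shaped hex key lying flat, 106 x 34 mm; bystander.
Things that resemble listed ones, but are neither listed nor needed, are in the scene too. What is shaped like the pin but blue or orange is not meant.

How it is judged:
By the outcome, as a careful person would: the job done as asked, in the order asked, and still so for the second after the job is handed in, with the robot touching nothing.
It also fails if it takes over 72 s, if anything falls off the work surface, if the arm or the gripper's body presses on something with over 40 N, if the wrist force passes 120 N, or if a joint passes its speed limit or range.

### The arm

A 6-joint arm with a two-finger parallel gripper is mounted at the origin on the work surface. World frame = base frame: x ahead of the robot, y to its left, z up, the work surface at z = 0. Lengths are in m, angles in rad, forces in N, time in s.
With the tool pointing down it reaches from about 0.25 to 0.85 m from the base axis. Payload 12.5 kg.
Tool frame: the origin (TCP) lies midway between the tips of the shut fingers; the grasp point (between the pads) lies 19 mm behind it (pinch_z is the z of the grasp point in the tool frame, in m); z points along the fingers, y is the direction in which the jaws open and shut (so a half turn about z gives the same grasp; the last joint's range is limited). The gripper opens to 93 mm and grips with 3 to 60 N. Pads are 15 mm wide; open, the fingers measure 128 mm over their backs; the gripper's body (75 mm by 188 mm) begins 65 mm behind the grasp point.
Start: joints at [1.161, 0.351, 1.652, -0, 1.139, -0.085], TCP at [0.175, 0.521, 0.219] pointing down, gripper open.
Joint ranges: [-2.75, 2.75], [-0.79, 2.1], [0.01, 2.65], [-1.57, 4.71], [0.07, 3.14], [-2.87, 2.87]. Speed limits (rad/s): [2.22, 2.22, 2.79, 3.14, 3.14, 3.14].

### API

Orientations are given as a unit quaternion [w, x, y, z].
In Python, from bench import * gives the robot as it stands. The module is installed in compiled form; this text tells all that it offers.
- The arm moves only by the shell command python3 -m jog 'ROWS' [FORCE]. ROWS is JSON, one flat list of numbers, 7 for each row, row after row: the finger opening in m, from 0 to 0.093, then the shift along the tool's x, y, z in m, then the turn, a rotation vector about the tool's x, y, z in rad. In form: [jaw, x, y, z, ax, ay, az, jaw, x, y, z, ax, ay, az, ...]. A call has exactly 5 rows; each row is the pose to reach, as a shift and turn from the pose commanded when the call began, along the tool's axes at that moment; what a row does not reach only later rows make up. A row lasts 1/12 s, in which the tool goes at most 41.7 mm and 7.16 degrees, less where a joint would pass 70% of its speed; a pose out of reach is approached as far as the arm can. A call with a gripper value outside its range is refused whole. The fingers move at their own pace and stop on an object; FORCE is the grip in N (left out, the last holds). Time passes only in rows, so rows that repeat a pose let the fingers close, or fill a call up. It gives the time, the measured TCP pose, the force and the opening at its end, in the units of the state.
- sense(): the state, without advancing time (a new reading comes with each control period).
- grab_frame(name): name is "side" or "top"; returns a dict with "color" (384x512x3 uint8, blue, green, red), "K" (3x3 intrinsics, pixels), "R" (3x3) and "t" (3): a world point X has camera coordinates R X + t. Camera axes: x right, y down, z forward; pixel columns grow to the right and rows downward; lengths in m; the calibration is good to about 2 mm. A picture is of the moment at which its call begins. There is no depth.
- job_done(): hands the job in, once; it reports no verdict.
The state is a dict: "time_s": time; "qpos": joint angles; "joint_velocities": joint speeds; "joint_efforts": joint torques, N m; "eef_pos": TCP position; "tcp_rot": TCP orientation; "ft_force": force on the tool from outside, world axes, zero at the start; "ft_torque": the same for the moment, N m; "opening": opening from 0.0 (shut) to 1.0 (fully open).
Only numpy, scipy, OpenCV 4.12 (cv2) and the standard library are available. Lean on these libraries where they do the work, as an engineer would, in place of code of your own. Each camera call takes 0.05 s, during which the arm holds its last target.

## Working session

There is one attempt and no reset: what is moved stays moved. The work goes in short steps, Python scripts to look and compute and a shell command to move; the robot and the scene stay as the last step left them, time stands still between calls to the robot, and variables do not carry over. Pictures are saved under pics/ and viewed, and the job is handed in when it is done.

```bash
mkdir -p pics
python3 - <<'E'
from bench import *
import cv2
s=sense(); print(s)
for n in("side","top"):
    f=grab_frame(n); cv2.imwrite(f"pics/{n}0.png",f["color"]); print(n,f["K"].tolist(),f["R"].tolist(),f["t"].tolist())
E
```

```text
{'time_s': 0.0, 'qpos': array([ 1.16140680e+00,  3.51281471e-01,  1.65244891e+00, -1.16538109e-05,
        1.13906962e+00, -8.46151410e-02]), 'joint_velocities': array([-0.00099055, -0.00026488,  0.00060252, -0.00029801, -0.00135194,
       -0.00054968]), 'joint_efforts': array([ 1.33078647e-03, -4.97317386e+01, -2.85260725e+01,  6.99634734e-02,
        2.56077410e-02, -7.02107718e-05]), 'eef_pos': array([0.1753483 , 0.52092853, 0.21806721]), 'tcp_rot': array([-1.42467157e-04,  1.61672016e-01,  9.86844362e-01, -5.86646093e-04]), 'ft_force': array([-0.49369768, -0.03803625,  0.46517263]), 'ft_torque': array([ 0.02546292, -0.00749318, -0.0263748 ]), 'opening': 0.9974551313785787}
side [[373.6240297535703, 0.0, 259.1962665945873], [0.0, 373.6240297535703, 187.1547137700578], [0.0, 0.0, 1.0]] [[0.9679910962979947, -0.25098237421441566, -0.001041787646817962], [-0.17830125860502422, -0.6847407651401154, -0.7066390491157374], [0.17664059178928915, 0.6842060598891422, -0.7075734371380156]] [-0.4644060145095511, 0.1875968347968866, 1.0464931149048569]
top [[429.41747972547273, 0.0, 252.88931362284785], [0.0, 429.41747972547273, 193.4515842857365], [0.0, 0.0, 1.0]] [[-0.011550421901123827, -0.9998770630127781, -0.010604084818918148], [-0.994531527621058, 0.012588188490885959, -0.10367534942426188], [0.10379609010762836, 0.0093486026473853, -0.9945546617993959]] [0.01847402749168214, 0.4803457521509898, 1.1459323510703157]
```

View pics/side0.png

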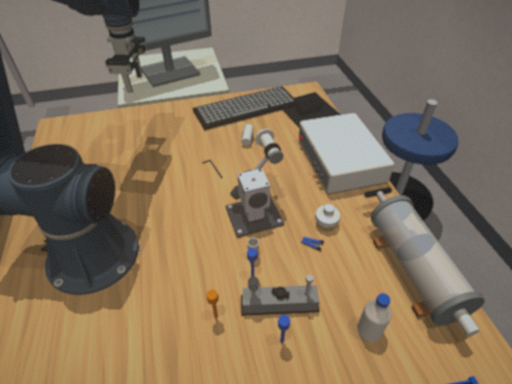

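View pics/top0.png

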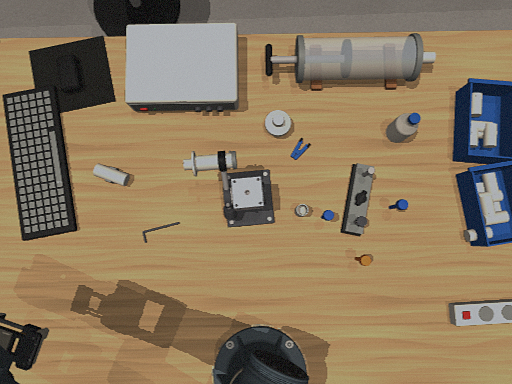

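Run:
```python
import cv2
s=cv2.imread("pics/side0.png");t=cv2.imread("pics/top0.png")
cv2.imwrite("pics/s1.png",cv2.resize(s[120:360,190:350],None,fx=3.3,fy=2.5*1.0,interpolation=cv2.INTER_CUBIC) if 0 else cv2.resize(s[225:345,190:350],None,fx=5,fy=5,interpolation=cv2.INTER_CUBIC))
cv2.imwrite("pics/s2.png",cv2.resize(s[120:240,190:350],None,fx=5,fy=5,interpolation=cv2.INTER_CUBIC))
cv2.imwrite("pics/t1.png",cv2.resize(t[140:270,280:420],None,fx=4.5,fy=4.5,interpolation=cv2.INTER_CUBIC))
cv2.imwrite("pics/t2.png",cv2.resize(t[130:240,175:295],None,fx=5,fy=5,interpolation=cv2.INTER_CUBIC))
```

```text
(no output)
```

View pics/s1.png

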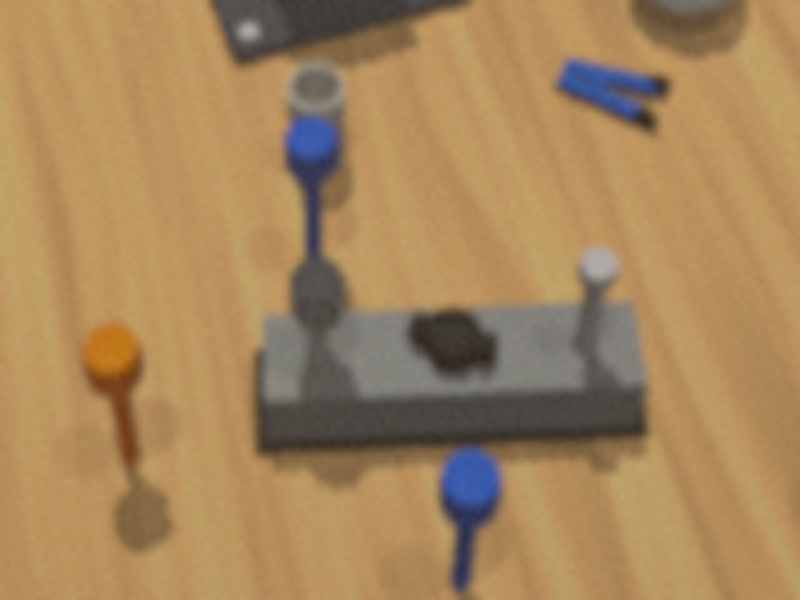

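View pics/s2.png

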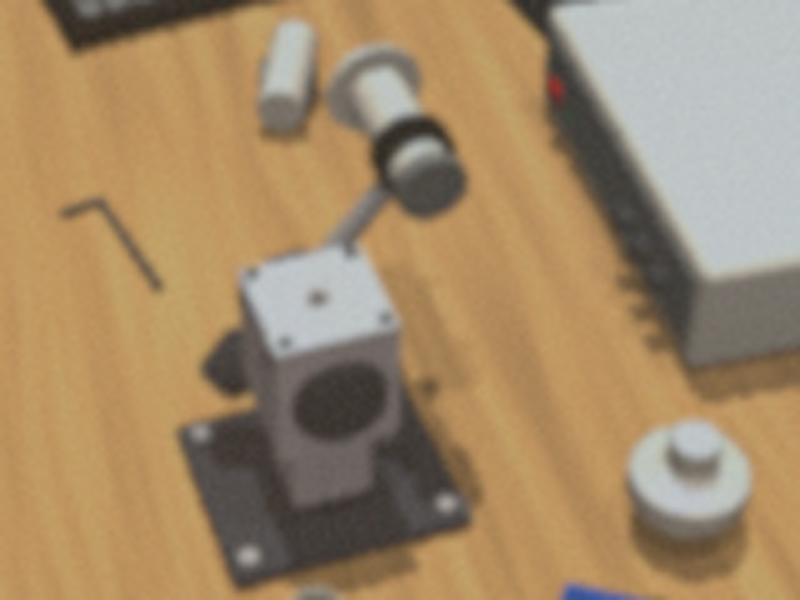

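View pics/t1.png

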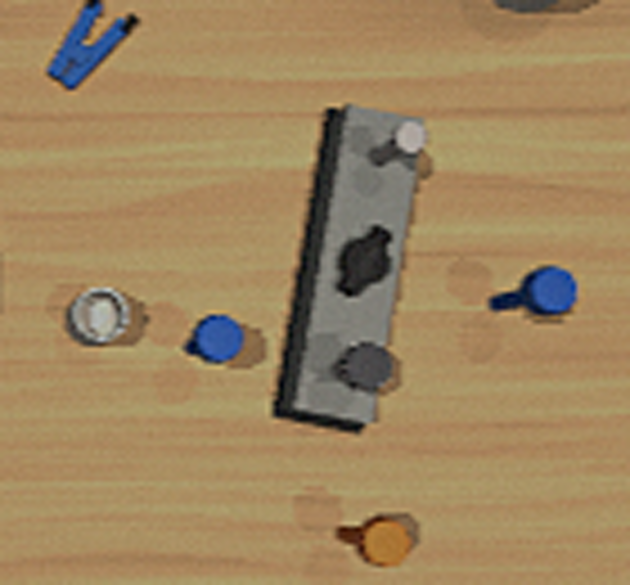

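View pics/t2.png

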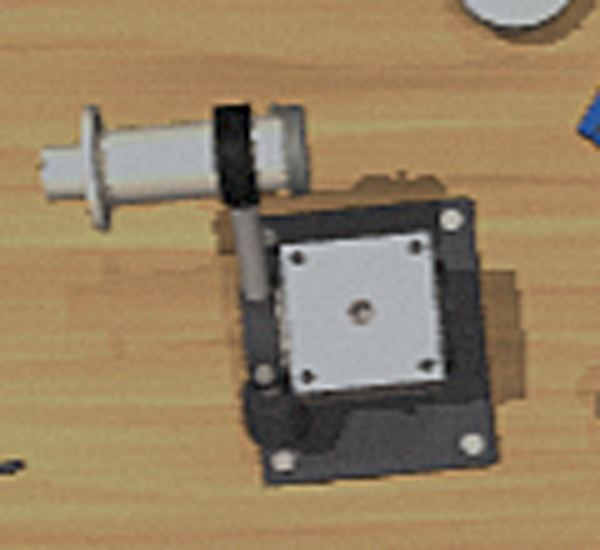

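```bash
cat > h.py <<'E'
import numpy as np,cv2
from scipy.optimize import least_squares
from scipy.spatial.transform import Rotation as Ro
CAM={'side':(np.array([[373.6240297535703,0,259.1962665945873],[0,373.6240297535703,187.1547137700578],[0,0,1]]),np.array([[0.9679910962979947,-0.25098237421441566,-0.001041787646817962],[-0.17830125860502422,-0.6847407651401154,-0.7066390491157374],[0.17664059178928915,0.6842060598891422,-0.7075734371380156]]),np.array([-0.4644060145095511,0.1875968347968866,1.0464931149048569])),
'top':(np.array([[429.41747972547273,0,252.88931362284785],[0,429.41747972547273,193.4515842857365],[0,0,1]]),np.array([[-0.011550421901123827,-0.9998770630127781,-0.010604084818918148],[-0.994531527621058,0.012588188490885959,-0.10367534942426188],[0.10379609010762836,0.0093486026473853,-0.9945546617993959]]),np.array([0.01847402749168214,0.4803457521509898,1.1459323510703157]))}
def proj(n,X):
    K,R,t=CAM[n]; p=(np.atleast_2d(X)@R.T+t)@K.T; return p[:,:2]/p[:,2:]
def atz(n,uv,z):
    K,R,t=CAM[n]; C=-R.T@t; d=R.T@np.linalg.solve(K,[uv[0],uv[1],1.]); return C+d*(z-C[2])/d[2]
def tri(us,ut):
    f=lambda X:np.r_[proj('side',X)[0]-us,proj('top',X)[0]-ut]
    r=least_squares(f,[.5,0,.1]); return r.x,r.fun
E
python3 - <<'E'
from h import *
np.set_printoptions(precision=4,suppress=True)
t1=lambda x,y:(x/4.5+280-.4,y/4.5+140-.4)
t2=lambda x,y:(x/5+175-.4,y/5+130-.4)
s1=lambda x,y:(x/5+190-.4,y/5+225-.4)
s2=lambda x,y:(x/5+190-.4,y/5+120-.4)
print("hole top",atz('top',t2(361,312),.156),"side",atz('side',s2(318,298),.156))
for c in [(278,243),(430,232),(445,380),(292,395)]: print(" blk",atz('top',t2(*c),.156))
for c in [(238,275),(340,245),(400,325),(275,358)]: print(" blk s",atz('side',s2(*c),.156))
for c in [(451,219),(472,443),(284,461)]: print(" screws base",atz('top',t2(*c),.012))
print("knob top",atz('top',t1(371,366),.115),"side",atz('side',s1(318,283),.115))
print("stud top",atz('top',t1(410,137),.119),"side",atz('side',s1(599,262),.119))
for c in [(347,106),(425,120),(377,420),(294,406)]: print(" rack",atz('top',t1(*c),.045))
for c in [(264,316),(632,303),(645,388),(264,400)]: print(" rack s",atz('side',s1(*c),.045))
# tube ends: 
print("tube left end cap top", tri(s2(425,180),t2(300,150)))
print("flange", tri(s2(374,88),t2(92,167)))
E
```

```text
hole top [0.4706 0.0261 0.156 ] side [0.4688 0.0231 0.156 ]
 blk [0.5048 0.0661 0.156 ]
 blk [ 0.5093 -0.0078  0.156 ]
 blk [ 0.4371 -0.0141  0.156 ]
 blk [0.4307 0.0598 0.156 ]
 blk s [0.4298 0.0525 0.156 ]
 blk s [0.4914 0.0623 0.156 ]
 blk s [ 0.507  -0.0088  0.156 ]
 blk s [ 0.4353 -0.0162  0.156 ]
 screws base [ 0.5373 -0.0209  0.012 ]
 screws base [ 0.4132 -0.0306  0.012 ]
 screws base [0.4045 0.0726 0.012 ]
knob top [ 0.3988 -0.2595  0.115 ] side [ 0.3976 -0.2627  0.115 ]
stud top [ 0.5261 -0.2851  0.119 ] side [ 0.5247 -0.287   0.119 ]
 rack [ 0.5569 -0.2681  0.045 ]
 rack [ 0.5478 -0.3143  0.045 ]
 rack [ 0.3697 -0.2788  0.045 ]
 rack [ 0.3784 -0.2304  0.045 ]
 rack s [ 0.3766 -0.2331  0.045 ]
 rack s [ 0.5548 -0.272   0.045 ]
 rack s [ 0.5447 -0.3165  0.045 ]
 rack s [ 0.3667 -0.2766  0.045 ]
tube left end cap top (array([0.5403, 0.053 , 0.2021]), array([ 0.8571, -0.1606, -0.1082,  0.7254]))
flange (array([0.5362, 0.1513, 0.1935]), array([ 0.3349, -0.0602, -0.0376,  0.2673]))
```

```bash
cat >> h.py <<'E'
def delta(target,yaw=None):
    "tool-frame shift from measured pose to world target"
    from bench import sense
    s=sense(); q=s['tcp_rot']; R=Ro.from_quat([q[1],q[2],q[3],q[0]]).as_matrix()
    return R.T@(np.array(target)-s['eef_pos']), R
E
python3 - <<'E'
from h import *
np.set_printoptions(precision=4,suppress=True)
for n,ut in dict(blue1=(219,340),blue2=(551,291),orange=(386,541),paper=(99,316)).items(): print(n,[atz('top',(ut[0]/4.5+279.6,ut[1]/4.5+139.6),z) for z in(.07,.11)])
print(delta([.398,-.261,.26])); print(delta([.398,-.261,.26])[0]/.0417)
E
```

```text
blue1 [array([ 0.4166, -0.1833,  0.07  ]), array([ 0.4145, -0.1767,  0.11  ])]
blue2 [array([ 0.4426, -0.376 ,  0.07  ]), array([ 0.4396, -0.3625,  0.11  ])]
orange [array([ 0.3005, -0.2752,  0.07  ]), array([ 0.3026, -0.2653,  0.11  ])]
paper [array([ 0.4313, -0.1143,  0.07  ]), array([ 0.4287, -0.1102,  0.11  ])]
(array([-0.4605, -0.6701, -0.0412]), array([[-0.9477,  0.3191, -0.0004],
       [ 0.3191,  0.9477, -0.0009],
       [ 0.0001, -0.001 , -1.    ]]))
[-11.0438 -16.0691  -0.9879]
```

Candidates:
- Pin: dark round knob in the rack, top (361,221), side (253,283).
- Stud: bright head, top (371,170).
- Wing screw: top (361,198).
- Blue look-alikes: top (328,215) and (402,204).
- Orange look-alike: top (365,260).

The description fits the dark knob in the rack, and the close crop confirms it.

```bash
python3 -m jog '[0.05,-0.023,-0.033,-0.02,0,0,0, 0.05,-0.046,-0.066,-0.041,0,0,0, 0.05,-0.069,-0.1,-0.041,0,0,0, 0.05,-0.092,-0.133,-0.041,0,0,0, 0.05,-0.115,-0.167,-0.041,0,0,0]' 25
python3 -m jog '[0.05,-0.023,-0.033,0,0,0,0, 0.05,-0.046,-0.066,0,0,0,0, 0.05,-0.069,-0.1,0,0,0,0, 0.05,-0.092,-0.133,0,0,0,0, 0.05,-0.115,-0.167,0,0,0,0]'
python3 -m jog '[0.05,-0.023,-0.033,0,0,0,0, 0.05,-0.046,-0.066,0,0,0,0, 0.05,-0.069,-0.1,0,0,0,0, 0.05,-0.092,-0.133,0,0,0,0, 0.05,-0.115,-0.167,0,0,0,0]'
python3 -m jog '[0.05,-0.023,-0.033,0,0,0,0, 0.05,-0.046,-0.066,0,0,0,0, 0.05,-0.069,-0.1,0,0,0,0, 0.05,-0.092,-0.133,0,0,0,0, 0.05,-0.115,-0.167,0,0,0,0]'
python3 - <<'E'
from h import *
print(delta([.398,-.261,.15]))
E
```

```text
time_s: 0.52
eef_pos: [0.2302, 0.328, 0.2597]
tcp_rot: [0.0, 0.161, 0.987, 0.0]
ft_force: [0.7, -0.6, -0.1]
opening: 0.694
time_s: 0.93
eef_pos: [0.2857, 0.133, 0.2597]
tcp_rot: [0.0, 0.161, 0.987, 0.0]
ft_force: [1.0, 0.5, 0.0]
opening: 0.538
time_s: 1.35
eef_pos: [0.3414, -0.0623, 0.2597]
tcp_rot: [0.0, 0.162, 0.987, 0.0]
ft_force: [1.8, 1.6, 0.1]
opening: 0.538
time_s: 1.77
eef_pos: [0.3972, -0.2573, 0.2593]
tcp_rot: [-0.0, 0.162, 0.987, 0.0]
ft_force: [0.5, 0.0, 0.2]
opening: 0.537
(array([-0.00199322, -0.00331176,  0.10932711]), array([[-9.47526629e-01,  3.19676752e-01, -2.49934953e-04],
       [ 3.19676658e-01,  9.47526627e-01,  3.55241162e-04],
       [ 3.50382364e-04,  2.56702090e-04, -9.99999906e-01]]))
```

Accurate tracking. Go to 0.15 and check the alignment in pictures.

```bash
python3 -m jog '[0.05,-0.002,-0.003,0.035,0,0,0, 0.05,-0.002,-0.003,0.07,0,0,0, 0.05,-0.002,-0.003,0.105,0,0,0, 0.05,-0.002,-0.003,0.109,0,0,0, 0.05,-0.002,-0.003,0.109,0,0,0]'
python3 - <<'E'
from bench import *
import cv2,numpy as np
from h import proj
s=grab_frame("side")["color"];t=grab_frame("top")["color"]
p=sense()["eef_pos"]; print(p,proj('side',p),proj('top',p))
a=cv2.resize(s[195:315,210:310],None,fx=4,fy=4,interpolation=2);b=cv2.resize(t[160:280,310:410],None,fx=4,fy=4,interpolation=2)
cv2.imwrite("pics/a1.png",np.hstack([a,b]))
E
```

```text
time_s: 2.18
eef_pos: [0.3975, -0.258, 0.1496]
tcp_rot: [-0.002, 0.162, 0.987, 0.001]
ft_force: [0.1, -0.3, 1.0]
opening: 0.538
[ 0.39898315 -0.2590699   0.15228327] [[253.20967348 270.79476373]] [[365.61271057 220.25002111]]
```

View pics/a1.png

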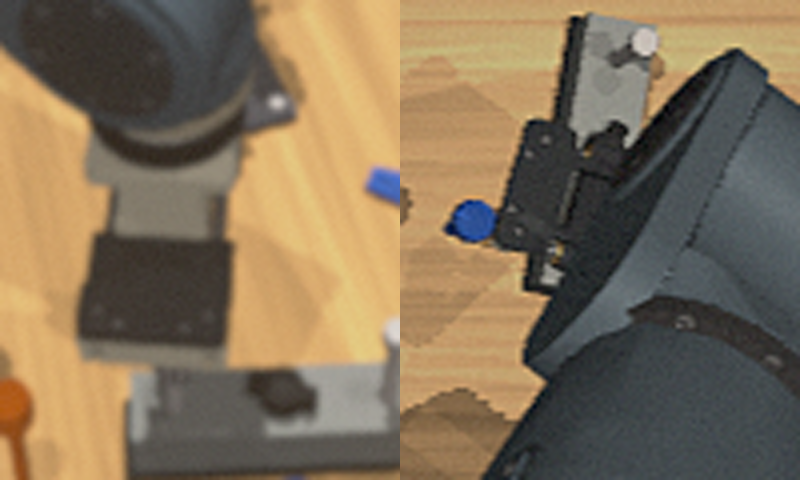

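Run:
```python
from h import *
from bench import *
print(delta([.398,-.261,.09])[0],sense()['eef_pos'])
```

```text
[ 0.00042035 -0.00210269  0.06228402] [ 0.39898315 -0.2590699   0.15228327]
```

```bash
python3 -m jog '[0.05,0,-0.002,0.015,0,0,0, 0.05,0,-0.002,0.03,0,0,0, 0.05,0,-0.002,0.045,0,0,0, 0.05,0,-0.002,0.06,0,0,0, 0.05,0,-0.002,0.06,0,0,0]'
python3 -m jog '[0.01,0,0,0,0,0,0, 0.01,0,0,0,0,0,0, 0.01,0,0,0,0,0,0, 0.01,0,0,0,0,0,0, 0.01,0,0,0,0,0,0]' 25
```

```text
time_s: 2.7
eef_pos: [0.3977, -0.2605, 0.0907]
tcp_rot: [-0.0, 0.162, 0.987, -0.0]
ft_force: [-0.2, 0.4, -0.6]
opening: 0.537
time_s: 3.12
eef_pos: [0.398, -0.2608, 0.0915]
tcp_rot: [0.001, 0.162, 0.987, -0.0]
ft_force: [0.7, 0.4, 4.8]
opening: 0.276
```

```bash
python3 -m jog '[0.01,0,0,0,0,0,0, 0.01,0,0,-0.01,0,0,0, 0.01,0,0,-0.03,0,0,0, 0.01,0,0,-0.06,0,0,0, 0.01,0,0,-0.09,0,0,0]'
python3 -m jog '[0.01,0,0,-0.03,0,0,0, 0.01,0,0,-0.06,0,0,0, 0.01,0,0,-0.09,0,0,0, 0.01,0,0,-0.095,0,0,0, 0.01,0,0,-0.095,0,0,0]'
python3 - <<'E'
from h import *
from bench import *
print(delta([.470,.0246,.265])[0],sense()['eef_pos'])
E
```

```text
time_s: 3.53
eef_pos: [0.3971, -0.2601, 0.1819]
tcp_rot: [-0.001, 0.162, 0.987, 0.0]
ft_force: [0.8, 0.2, -1.3]
opening: 0.271
time_s: 3.95
eef_pos: [0.398, -0.2609, 0.2777]
tcp_rot: [0.002, 0.162, 0.987, -0.001]
ft_force: [1.2, 0.2, -2.2]
opening: 0.276
[0.02287465 0.29354368 0.0122604 ] [ 0.39797594 -0.26086783  0.27773223]
```

```bash
python3 -m jog '[0.01,0.002,0.025,0,0,0,0, 0.01,0.005,0.06,0,0,0,0, 0.01,0.008,0.1,0,0,0,0, 0.01,0.011,0.14,0,0,0,0, 0.01,0.014,0.18,0,0,0,0]'
python3 -m jog '[0.01,0.003,0.04,0,0,0,0, 0.01,0.006,0.075,0,0,0,0, 0.01,0.009,0.1,0,0,0,0, 0.01,0.009,0.1135,0,0,0,0, 0.01,0.009,0.1135,0,0,0,0]'
python3 - <<'E'
from bench import *
import cv2,numpy as np
from h import *
s=grab_frame("side")["color"];t=grab_frame("top")["color"]
q=sense();p=q["eef_pos"]; print(p,q['ft_force'],proj('side',p),proj('top',p))
a=cv2.resize(s[115:235,200:300],None,fx=4,fy=5,interpolation=2);b=cv2.resize(t[135:255,200:300],None,fx=4,fy=5,interpolation=2)
cv2.imwrite("pics/a2.png",np.hstack([a,b]))
E
```

```text
time_s: 4.37
eef_pos: [0.441, -0.0836, 0.2742]
tcp_rot: [-0.001, 0.162, 0.987, 0.0]
ft_force: [0.6, -0.1, -0.8]
opening: 0.277
time_s: 4.78
eef_pos: [0.4691, 0.0271, 0.2741]
tcp_rot: [-0.001, 0.16, 0.987, 0.0]
ft_force: [0.4, -0.5, -1.1]
opening: 0.27
[0.46880801 0.02498752 0.27447107] [-0.43720486 -0.78634537 -1.62646502] [[252.46242075 145.14845913]] [[245.97845101 186.91148391]]
```

View pics/a2.png

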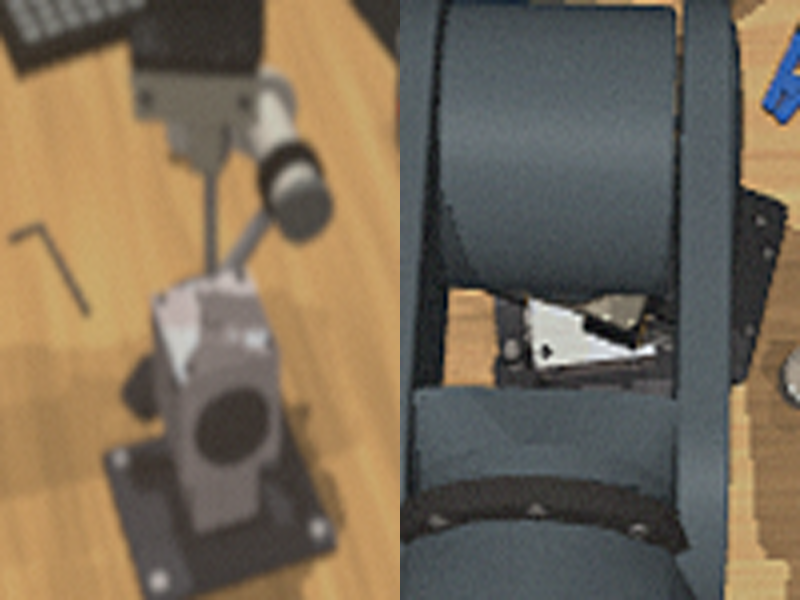

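```bash
python3 -m jog '[0.01,0,0,0.01,0,0,0, 0.01,0,0,0.02,0,0,0, 0.01,0,0,0.026,0,0,0, 0.01,0,0,0.026,0,0,0, 0.01,0,0,0.026,0,0,0]'
python3 - <<'E'
from bench import *
import cv2,numpy as np
from h import *
ps=[];s=[]
for i in range(6):
    s.append(grab_frame("side")["color"].astype(float)); ps.append(sense()["eef_pos"])
ps=np.array(ps);p=ps.mean(0);print(p,ps.std(0))
s=np.mean(s,0).astype(np.uint8); cv2.imwrite("pics/raw3.png",s)
for h in(.083,.085,.087):print(h,proj('side',p-[0,0,h]))
o=cv2.imread("pics/side0.png")
a=cv2.resize(s[150:210,230:280],None,fx=8,fy=9,interpolation=2);b=cv2.resize(o[150:210,230:280],None,fx=8,fy=9,interpolation=2)
cv2.imwrite("pics/a3.png",np.hstack([a,b]))
E
```

```text
time_s: 5.3
eef_pos: [0.4692, 0.0245, 0.2491]
tcp_rot: [-0.001, 0.162, 0.987, -0.0]
ft_force: [0.3, -0.1, -0.8]
opening: 0.274
[0.46958478 0.02481015 0.24985301] [6.86918128e-05 9.54054101e-05 1.42358033e-04]
0.083 [[253.2912439 175.8829812]]
0.085 [[253.30011476 176.41124048]]
0.087 [[253.30896127 176.93804985]]
```

View pics/a3.png

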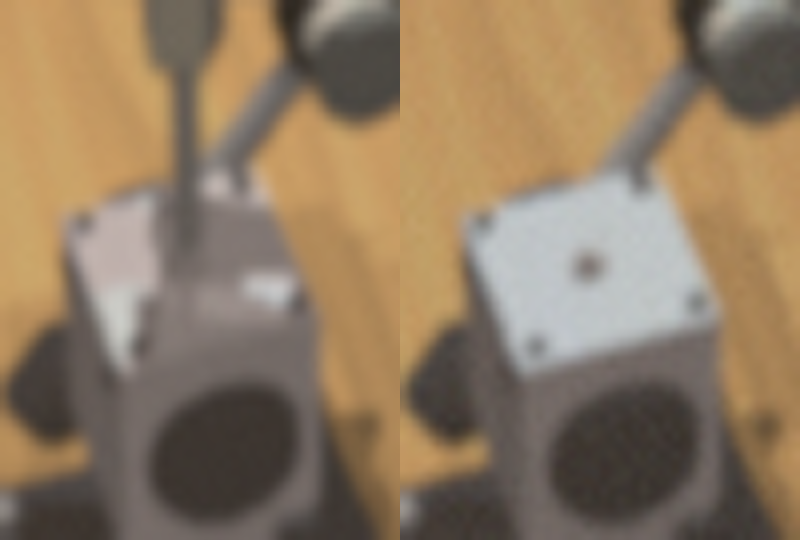

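Run:
```python
import cv2,numpy as np
s=cv2.imread("pics/raw3.png"); c=s[160:190,238:270].astype(float)
g=np.clip((c-40)*255/140,0,255).astype(np.uint8)
o=cv2.imread("pics/side0.png")[160:190,238:270]
cv2.imwrite("pics/a4.png",np.hstack([cv2.resize(x,None,fx=12,fy=14,interpolation=cv2.INTER_CUBIC) for x in(g,o)]))
for r in range(160,186): print(r,s[r,246:262].mean(1).astype(int))
h=cv2.cvtColor(o,6).astype(float)[14:26,8:24];print(h.astype(int))
```

```text
160 [149 153 156 155 144 120  97  94 115 140 152 155 153 150 145 136]
161 [147 152 155 155 145 121  97  94 114 140 155 155 153 149 142 130]
162 [145 149 154 153 145 122  98  93 115 140 155 156 151 144 135 124]
163 [144 146 151 153 145 122  97  93 113 138 153 155 147 136 125 115]
164 [145 145 147 150 144 124  99  92 110 135 150 148 138 127 117 106]
165 [145 145 145 148 140 121  98  92 108 130 143 140 129 118 108 102]
166 [146 145 146 146 139 121  98  91 107 127 137 130 120 109 101 104]
167 [147 146 145 145 138 121  98  91 103 121 131 125 113 104 104 120]
168 [148 146 143 142 135 118  97  90 101 120 132 132 120 105 116 140]
169 [145 140 136 134 127 114  97  91 105 131 154 158 140 113 118 147]
170 [133 133 129 127 123 112  96  93 113 146 173 177 157 123 118 149]
171 [135 143 142 130 118 110  95  92 110 139 163 167 156 135 133 156]
172 [158 170 163 136 116 103  93  91 100 118 133 140 142 140 140 154]
173 [177 181 167 135 109  99  90  89  96 109 118 123 127 129 130 134]
174 [181 179 162 130 112 104  92  91  95 107 117 121 122 121 122 121]
175 [180 177 159 131 116 107  94  89  95 108 118 1
[... 824 characters left out ...]
 192 193 195 195 193 195 194]
 [194 194 195 196 197 195 193 192 192 189 195 196 193 198 194 197]
 [194 197 194 194 194 192 182 179 182 189 194 195 196 194 195 195]
 [195 195 196 197 194 180 162 149 159 173 188 195 194 197 197 195]
 [193 196 196 194 190 171 142 123 137 163 184 196 195 194 195 195]
 [195 195 196 196 191 171 147 137 146 170 187 194 194 196 193 193]
 [195 195 195 195 193 183 173 168 176 187 194 195 198 194 194 195]
 [195 195 198 195 194 193 191 190 194 193 194 195 194 195 196 197]
 [195 196 194 194 195 196 194 194 196 196 195 195 195 197 193 193]
 [195 195 196 194 197 194 193 194 194 193 194 195 196 196 197 193]
 [194 193 196 195 195 194 196 196 195 196 194 197 194 195 194 194]]
```

View pics/a4.png

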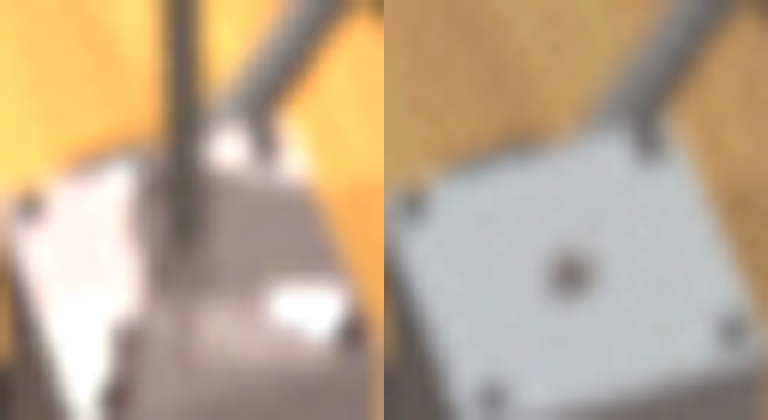

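```bash
python3 -m jog '[0.01,-0.0014,0.0005,0,0,0,0, 0.01,-0.0014,0.0005,0.003,0,0,0, 0.01,-0.0014,0.0005,0.006,0,0,0, 0.01,-0.0014,0.0005,0.009,0,0,0, 0.01,-0.0014,0.0005,0.011,0,0,0]'
python3 - <<'E'
from bench import *
import time
grab_frame("side");s=sense();print(s['eef_pos'],s['ft_force'],s['ft_torque'])
E
```

```text
time_s: 6.02
eef_pos: [0.4707, 0.0249, 0.2381]
tcp_rot: [-0.0, 0.162, 0.987, -0.0]
ft_force: [-0.9, -0.3, -0.3]
opening: 0.272
[0.47057034 0.02493461 0.23780023] [-0.51201065  0.14348059 -2.84780062] [-0.08143217  0.06251912 -0.01215432]
```

```bash
python3 -m jog '[0.01,0,0,0.001,0,0,0, 0.01,0,0,0.002,0,0,0, 0.01,0,0,0.003,0,0,0, 0.01,0,0,0.004,0,0,0, 0.01,0,0,0.004,0,0,0]'
python3 - <<'E'
from bench import *
grab_frame("side");s=sense();print(s['eef_pos'],s['ft_force'],s['ft_torque'])
E
```

```text
time_s: 6.48
eef_pos: [0.4708, 0.0249, 0.2345]
tcp_rot: [-0.0, 0.162, 0.987, -0.0]
ft_force: [-0.5, -0.4, -2.3]
opening: 0.272
[0.4708207  0.02494292 0.23448433] [-0.09998343 -0.58570882 -3.00130518] [-0.34442222  0.26578285  0.01888528]
```

```bash
python3 -m jog '[0.01,0,0,0.001,0,0,0, 0.01,0,0,0.002,0,0,0, 0.01,0,0,0.003,0,0,0, 0.01,0,0,0.004,0,0,0, 0.01,0,0,0.004,0,0,0]'
python3 - <<'E'
from bench import *
import cv2,numpy as np
s=np.mean([grab_frame("side")["color"] for i in range(4)],0).astype(np.uint8)
q=sense();print(q['eef_pos'],q['ft_force'],q['ft_torque'])
cv2.imwrite("pics/a5.png",cv2.resize(s[130:210,220:290],None,fx=8,fy=7,interpolation=2))
E
```

```text
time_s: 6.95
eef_pos: [0.4708, 0.025, 0.2304]
tcp_rot: [-0.0, 0.162, 0.987, -0.0]
ft_force: [-0.9, -0.8, -2.4]
opening: 0.274
[0.47087384 0.02496556 0.23053458] [-0.92226292 -1.51544873 -2.56677985] [-0.37995289  0.25460888 -0.01004987]
```

View pics/a5.png

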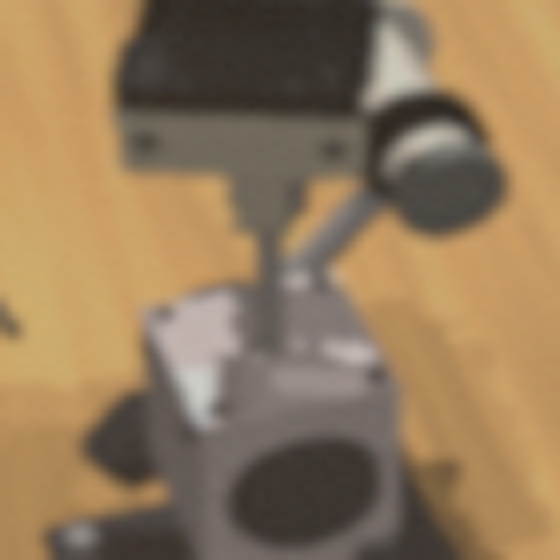

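```bash
python3 -m jog '[0.01,0.0002,-0.0006,0.002,0,0,0, 0.01,0.0002,-0.0006,0.004,0,0,0, 0.01,0.0002,-0.0006,0.006,0,0,0, 0.01,0.0002,-0.0006,0.008,0,0,0, 0.01,0.0002,-0.0006,0.009,0,0,0]'
python3 - <<'E'
from bench import *
grab_frame("side");s=sense();print(s['eef_pos'],s['ft_force'],s['ft_torque'])
E
```

```text
time_s: 7.57
eef_pos: [0.4706, 0.0245, 0.2213]
tcp_rot: [-0.0, 0.162, 0.987, 0.0]
ft_force: [-0.1, 0.1, 0.0]
opening: 0.275
[0.47052234 0.02452894 0.22123844] [-0.18965749 -0.18435844 -0.69545509] [ 0.01202279  0.04237022 -0.00081651]
```

Lateral load is gone. I'll feel for the shaft.

```bash
python3 -m jog '[0.01,0,0,0.0005,0,0,0, 0.01,0,0,0.001,0,0,0, 0.01,0,0,0.0015,0,0,0, 0.01,0,0,0.002,0,0,0, 0.01,0,0,0.002,0,0,0]'
python3 - <<'E'
from bench import *
grab_frame("side");s=sense();print(s['eef_pos'],s['ft_force'],s['ft_torque'])
E
```

```text
time_s: 8.03
eef_pos: [0.471, 0.0244, 0.2204]
tcp_rot: [0.001, 0.162, 0.987, 0.0]
ft_force: [-1.2, 0.4, 6.4]
opening: 0.273
[0.47106306 0.02444066 0.22039465] [-0.6445639  -0.86232829  5.53100401] [-0.06119072  0.27042145  0.01114359]
```

```bash
python3 -m jog '[0.05,0,0,0,0,0,0, 0.05,0,0,0,0,0,0, 0.05,0,0,0,0,0,0, 0.05,0,0,0,0,0,0, 0.05,0,0,-0.003,0,0,0]'
python3 - <<'E'
from h import *
from bench import *
s=sense();print(s['eef_pos'],s['ft_force'],s['opening'])
H=np.array([.4707,.0246,.110]);y=.08;Rz=Ro.from_euler('z',y).as_matrix()
P=lambda th,yy=.084:H+Rz@[.115*np.cos(th),yy,.115*np.sin(th)]
t2=lambda x,y:(x/5+175-.4,y/5+130-.4)
s2=lambda x,y:(x/5+190-.4,y/5+120-.4)
print(t2(157,163),s2(388,97))
for th in(.8,.85,.9,.95,1,1.05):print(th,P(th),proj('top',P(th)),proj('side',P(th)))
E
python3 - <<'E'
import cv2,numpy as np
s=cv2.imread("pics/side0.png");t=cv2.imread("pics/top0.png")
a=cv2.resize(s[120:165,245:295],None,fx=8,fy=9,interpolation=2);b=cv2.resize(t[140:185,175:225],None,fx=8,fy=9,interpolation=2)
cv2.imwrite("pics/a6.png",np.hstack([a,b]))
E
```

```text
time_s: 8.5
eef_pos: [0.4703, 0.0245, 0.2222]
tcp_rot: [-0.0, 0.162, 0.987, -0.0]
ft_force: [-0.2, -0.6, -0.4]
opening: 0.528
[0.47028344 0.02449052 0.2222378 ] [-0.22736086 -0.60755406 -0.37000185] 0.5280878584826323
(206.0, 162.2) (267.20000000000005, 139.0)
0.8 [0.54385219 0.11473421 0.19249595] [[208.51829878 159.91092213]] [[270.57566004 144.46258648]]
0.85 [0.53964248 0.11439671 0.19639725] [[208.47496623 161.37707554]] [[269.23458048 143.70163604]]
0.9 [0.53524368 0.11404406 0.20008259] [[208.44829982 162.95176948]] [[267.82124936 143.00808823]]
0.95 [0.53066678 0.11367712 0.20354278] [[208.43858878 164.6314412 ]] [[266.33893388 142.38458727]]
1 [0.52592321 0.11329682 0.20676916] [[208.4460637  166.41204341]] [[264.79118803 141.83360097]]
1.05 [0.52102483 0.11290412 0.20975367] [[208.47089314 168.28904824]] [[263.1818472  141.35740441]]
```

View pics/a6.png

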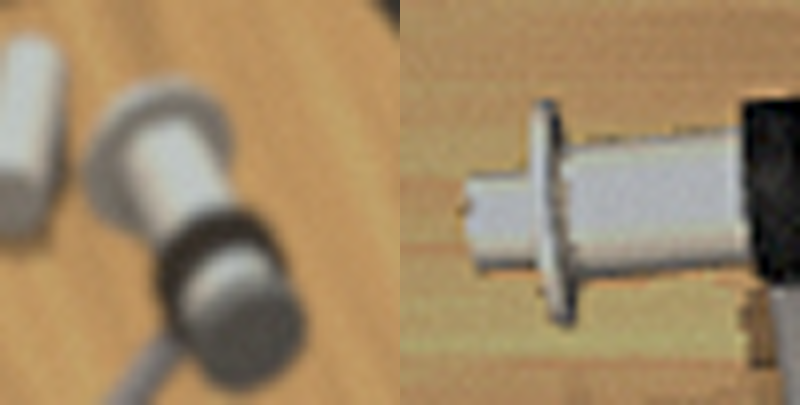

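```bash
python3 -m jog '[0.05,0,0,-0.005,0,0,0, 0.05,0,0,-0.02,0,0,0, 0.05,0,0,-0.04,0,0,0, 0.05,0,0,-0.06,0,0,0, 0.05,0,0,-0.066,0,0,0]'
python3 -m jog '[0,-0.008,0.025,0,0,0,0.12, 0,-0.016,0.05,0,0,0,0.24, 0,-0.025,0.08,0,0,0,0.36, 0,-0.033,0.1056,0,0,0,0.48, 0,-0.033,0.1056,0,0,0,0.6]'
python3 - <<'E'
from bench import *
import cv2,numpy as np
s=grab_frame("side")["color"]
q=sense();print(q['qpos'],q['eef_pos'],q['ft_force'])
cv2.imwrite("pics/a7.png",cv2.resize(s[80:240,180:330],None,fx=4,fy=3.7,interpolation=2))
E
```

```text
time_s: 8.92
eef_pos: [0.4715, 0.0244, 0.2916]
tcp_rot: [0.002, 0.162, 0.987, 0.0]
ft_force: [1.1, 0.3, 0.4]
opening: 0.54
time_s: 9.33
eef_pos: [0.5371, 0.117, 0.2877]
tcp_rot: [-0.0, 0.448, 0.894, 0.0]
ft_force: [0.2, -0.2, -0.4]
opening: 0.229
[ 1.27402481e-01  2.86182614e-01  1.56670645e+00  2.05756759e-04
  1.28959293e+00 -5.05989925e-01] [0.53613633 0.11561234 0.28766379] [0.52095587 0.14519354 0.75121574]
```

View pics/a7.png

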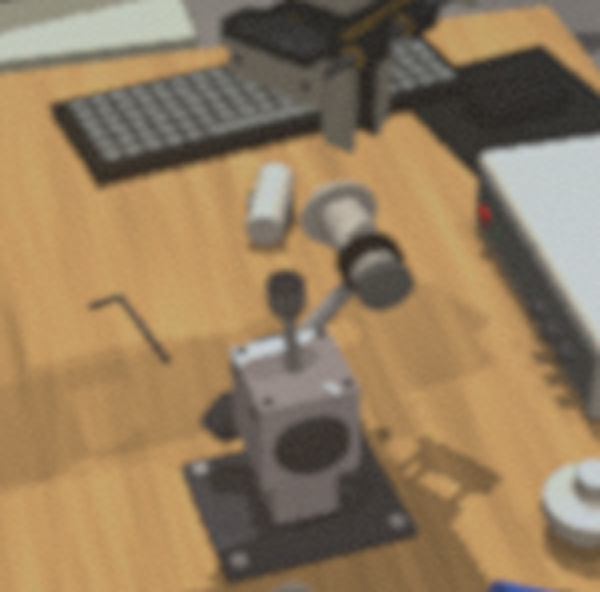

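```bash
python3 -m jog '[0,0.0006,-0.003,0.01,0,0,0.12, 0,0.0006,-0.003,0.02,0,0,0.24, 0,0.0006,-0.003,0.03,0,0,0.36, 0,0.0006,-0.003,0.04,0,0,0.48, 0,0.0006,-0.003,0.05,0,0,0.566]' 20
python3 - <<'E'
from bench import *
from h import *
grab_frame("side");q=sense();print(q['eef_pos'],q['ft_force'],q['opening'])
print(delta([.535,.114,.2])[1])
E
```

```text
time_s: 9.8
eef_pos: [0.5324, 0.1122, 0.2379]
tcp_rot: [-0.0, 0.68, 0.734, -0.0]
ft_force: [-0.4, -0.2, 0.1]
opening: 0.005
[0.5315964  0.11212202 0.23597914] [-1.22983977 -0.46094911 -2.55392825] 0.005525366018622996
[[-7.17880976e-02  9.97415041e-01 -3.11538727e-03]
 [ 9.97419869e-01  7.17868887e-02 -4.98291999e-04]
 [-2.73359975e-04 -3.14312060e-03 -9.99995023e-01]]
```

```bash
python3 -m jog '[0,0,0.002,0.004,0,0,0, 0,0,0.002,0.008,0,0,0, 0,0,0.002,0.011,0,0,0, 0,0,0.002,0.014,0,0,0, 0,0,0.002,0.016,0,0,0]'
python3 - <<'E'
from bench import *
import numpy as np
grab_frame("side");q=sense();print(q['eef_pos'],q['ft_force'],q['opening'])
t0=.9
for t in np.arange(.9,-.46,-.05):print(round(t,2),np.round(np.array([.115*(np.cos(t)-np.cos(t0)),.115*(np.sin(t0)-np.sin(t)), .128+.115*np.sin(t)])*1000,1))
E
```

```text
time_s: 10.27
eef_pos: [0.5348, 0.1128, 0.2225]
tcp_rot: [0.0, 0.678, 0.735, 0.0]
ft_force: [0.7, 0.3, -0.6]
opening: 0.007
[0.5346283  0.112799   0.22216333] [ 0.31822402 -0.91056683 -1.01950021] 0.0059613824591706124
0.9 [  0.    0.  218.1]
0.85 [  4.4   3.7 214.4]
0.8 [  8.6   7.6 210.5]
0.75 [ 12.7  11.7 206.4]
0.7 [ 16.5  16.  202.1]
0.65 [ 20.1  20.5 197.6]
0.6 [ 23.4  25.1 192.9]
0.55 [ 26.6  30.  188.1]
0.5 [ 29.4  34.9 183.1]
0.45 [ 32.1  40.1 178. ]
0.4 [ 34.4  45.3 172.8]
0.35 [ 36.5  50.6 167.4]
0.3 [ 38.4  56.1 162. ]
0.25 [ 39.9  61.6 156.5]
0.2 [ 41.2  67.2 150.8]
0.15 [ 42.2  72.9 145.2]
0.1 [ 42.9  78.6 139.5]
0.05 [ 43.4  84.3 133.7]
-0.0 [ 43.5  90.1 128. ]
-0.05 [ 43.4  95.8 122.3]
-0.1 [ 42.9 101.6 116.5]
-0.15 [ 42.2 107.3 110.8]
-0.2 [ 41.2 112.9 105.2]
-0.25 [ 39.9 118.5  99.5]
-0.3 [ 38.4 124.1  94. ]
-0.35 [ 36.5 129.5  88.6]
-0.4 [ 34.4 134.9  83.2]
-0.45 [ 32.1 140.1  78. ]
```

```bash
python3 -m jog '[0,0,0,0.004,0,0,0, 0,0,0.002,0.006,0,0,0, 0,0,0.004,0.0077,0,0,0, 0,0,0.006,0.0097,0,0,0, 0,0,0.008,0.0117,0,0,0]'
python3 -m jog '[0,0,0.002,0.002,0,0,0, 0,0,0.004,0.004,0,0,0, 0,0,0.006,0.006,0,0,0, 0,0,0.0075,0.008,0,0,0, 0,0,0.009,0.01,0,0,0]'
python3 - <<'E'
from bench import *
import cv2
s=grab_frame("side")["color"];q=sense();print(q['eef_pos'],q['ft_force'],q['opening'])
cv2.imwrite("pics/a8.png",cv2.resize(s[80:240,180:330],None,fx=4,fy=3.7,interpolation=2))
E
```

```text
time_s: 10.73
eef_pos: [0.5435, 0.1136, 0.2111]
tcp_rot: [0.0, 0.678, 0.735, 0.001]
ft_force: [2.8, 0.8, 3.5]
opening: 0.004
time_s: 11.15
eef_pos: [0.5525, 0.1143, 0.2012]
tcp_rot: [0.001, 0.678, 0.735, 0.001]
ft_force: [2.1, 0.4, 2.4]
opening: 0.005
[0.55220059 0.11420509 0.20057308] [ 1.28453003 -0.39142513  2.17342833] 4.973308096385431e-05
```

View pics/a8.png

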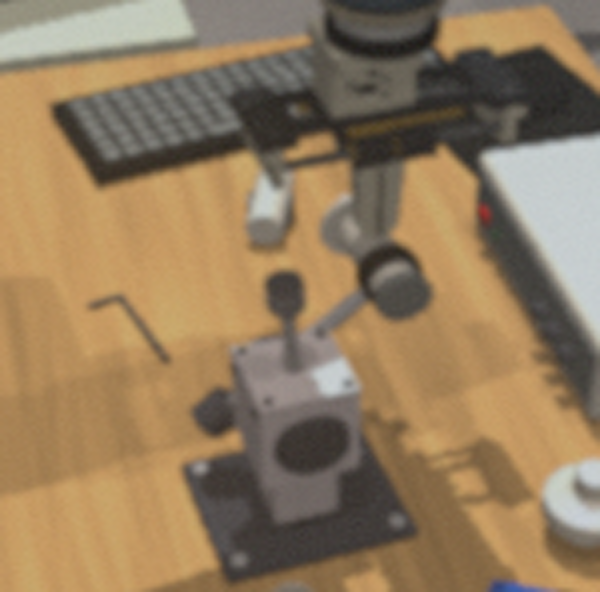

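```bash
python3 -m jog '[0,0,0.0012,0.0015,0,0,0, 0,0,0.0024,0.003,0,0,0, 0,0,0.0036,0.0045,0,0,0, 0,0,0.0045,0.006,0,0,0, 0,0,0.0055,0.0075,0,0,0]'
python3 -m jog '[0,0,0.0007,0.001,0,0,0, 0,0,0.0014,0.002,0,0,0, 0,0,0.002,0.003,0,0,0, 0,0,0.0026,0.004,0,0,0, 0,0,0.0032,0.005,0,0,0]'
```

```text
time_s: 11.62
eef_pos: [0.5572, 0.1147, 0.1932]
tcp_rot: [-0.0, 0.678, 0.735, -0.0]
ft_force: [1.5, -0.0, 3.0]
opening: 0.006
time_s: 12.03
eef_pos: [0.5604, 0.1149, 0.1883]
tcp_rot: [-0.0, 0.678, 0.735, -0.0]
ft_force: [1.9, 0.8, 1.8]
opening: 0.004
```

```bash
python3 -m jog '[0,0,0.0006,0.001,0,0,0, 0,0,0.0012,0.002,0,0,0, 0,0,0.0018,0.003,0,0,0, 0,0,0.0024,0.004,0,0,0, 0,0,0.003,0.005,0,0,0]'
python3 - <<'E'
from bench import *
q=sense();print(q['eef_pos'],q['ft_force'],q['opening'])
E
```

```text
time_s: 12.45
eef_pos: [0.5634, 0.1151, 0.1833]
tcp_rot: [-0.0, 0.678, 0.735, -0.0]
ft_force: [0.7, -0.2, 1.7]
opening: 0.008
[0.56338018 0.11514103 0.18327057] [ 0.66742798 -0.15862282  1.72692572] 0.0077183564418948645
```

```bash
python3 -m jog '[0,0,0.0005,0.001,0,0,0, 0,0,0.001,0.002,0,0,0, 0,0,0.0015,0.003,0,0,0, 0,0,0.002,0.004,0,0,0, 0,0,0.0026,0.005,0,0,0]'
```

```text
time_s: 12.87
eef_pos: [0.5659, 0.1154, 0.1783]
tcp_rot: [-0.0, 0.678, 0.735, -0.0]
ft_force: [0.5, 0.4, 0.8]
opening: 0.007
```

```bash
python3 -m jog '[0,0,0.0005,0.001,0,0,0, 0,0,0.001,0.002,0,0,0, 0,0,0.0014,0.003,0,0,0, 0,0,0.0018,0.004,0,0,0, 0,0,0.0023,0.005,0,0,0]'
```

```text
time_s: 13.28
eef_pos: [0.5683, 0.1156, 0.1734]
tcp_rot: [0.0, 0.678, 0.735, 0.0]
ft_force: [1.3, 0.0, 1.3]
opening: 0.007
```

```bash
python3 -m jog '[0,0,0.0004,0.001,0,0,0, 0,0,0.0008,0.002,0,0,0, 0,0,0.0012,0.003,0,0,0, 0,0,0.0016,0.004,0,0,0, 0,0,0.002,0.005,0,0,0]'
```

```text
time_s: 13.7
eef_pos: [0.5705, 0.1157, 0.1684]
tcp_rot: [0.0, 0.678, 0.735, 0.0]
ft_force: [1.7, 0.9, 3.0]
opening: 0.008
```

```bash
cat > look.py <<'E'
import sys,cv2,numpy as np
from bench import *
fr=[];F=[]
for i in range(3): fr.append(grab_frame("side")["color"]);F.append(sense()['ft_force'])
s=np.mean(fr,0); cv2.imwrite(f"pics/{sys.argv[1]}.png",s.astype(np.uint8))
print(np.mean(F,0),sense()['eef_pos'])
# knob rows: dark in cols 248..255, rows 135..180
g=s.mean(2); 
print([int(v) for v in g[145:175,249:254].mean(1)])
E
python3 look.py b1
python3 - <<'E'
import cv2,numpy as np
a=cv2.imread("pics/a8.png");a=cv2.resize(a,(150,160),interpolation=cv2.INTER_AREA).astype(float).mean(2)
print([int(v) for v in a[65:95,69:74].mean(1)])
E
```

```text
[0.84927819 0.0125395  1.62337605] [0.57014959 0.11569251 0.16829774]
[120, 122, 129, 140, 151, 155, 156, 148, 126, 89, 66, 62, 63, 63, 66, 70, 76, 77, 75, 75, 78, 91, 106, 111, 107, 103, 106, 112, 113, 110]
[119, 120, 127, 138, 149, 153, 150, 132, 101, 72, 62, 63, 62, 63, 65, 68, 72, 73, 71, 75, 83, 94, 102, 103, 100, 98, 103, 111, 112, 111]
```

```bash
python3 -m jog '[0,0,0.0003,0.0006,0,0,0, 0,0,0.0005,0.0012,0,0,0, 0,0,0.0007,0.0018,0,0,0, 0,0,0.0009,0.0024,0,0,0, 0,0,0.0011,0.003,0,0,0]'; python3 look.py b2
```

```text
time_s: 14.27
eef_pos: [0.5716, 0.1158, 0.1656]
tcp_rot: [0.0, 0.678, 0.735, 0.0]
ft_force: [1.1, -0.1, 3.2]
opening: 0.006
[0.9425996  0.02834577 2.03499925] [0.57151096 0.11582792 0.16548999]
[120, 122, 129, 141, 152, 156, 156, 152, 133, 95, 69, 62, 63, 64, 66, 71, 74, 75, 76, 74, 77, 89, 103, 108, 106, 103, 106, 111, 112, 110]
```

```bash
python3 -m jog '[0,0,0.0002,0.0005,0,0,0, 0,0,0.0004,0.001,0,0,0, 0,0,0.0006,0.0015,0,0,0, 0,0,0.0008,0.002,0,0,0, 0,0,0.001,0.0025,0,0,0]'; python3 look.py b3
```

```text
time_s: 14.83
eef_pos: [0.5726, 0.1159, 0.1631]
tcp_rot: [0.0, 0.678, 0.735, 0.0]
ft_force: [2.4, -0.2, 5.5]
opening: 0.004
[2.18814714 0.27200572 4.54946301] [0.57265136 0.11592678 0.16310166]
[120, 122, 129, 141, 152, 155, 156, 152, 133, 98, 70, 64, 65, 63, 64, 68, 73, 76, 75, 74, 77, 89, 103, 107, 104, 101, 104, 111, 111, 109]
```

The force has risen and the knob has sunk about 1 px (4 mm), so the pin has caught. I'm backing off the boom now.

```bash
python3 -m jog '[0,0,-0.001,-0.0025,0,0,0, 0,0,-0.002,-0.005,0,0,0, 0,0,-0.002,-0.01,0,0,0, 0,0,-0.002,-0.03,0,0,0, 0,0,-0.002,-0.06,0,0,0]'; python3 -m jog '[0,0,0,-0.04,0,0,0, 0,0,0,-0.08,0,0,0, 0,0,0,-0.11,0,0,0, 0,0,0,-0.11,0,0,0, 0,0,0,-0.11,0,0,0]'; python3 look.py b4
python3 - <<'E'
import cv2
s=cv2.imread("pics/b4.png")
cv2.imwrite("pics/b4c.png",cv2.resize(s[80:240,180:330],None,fx=4,fy=3.7,interpolation=2))
from h import *
print(delta([.4706,.0246,.27]))
E
```

```text
time_s: 15.4
eef_pos: [0.5686, 0.1155, 0.2213]
tcp_rot: [-0.002, 0.678, 0.735, -0.002]
ft_force: [0.1, -0.3, -0.3]
opening: 0.004
time_s: 15.82
eef_pos: [0.5704, 0.1158, 0.3343]
tcp_rot: [0.001, 0.678, 0.735, 0.001]
ft_force: [0.2, -0.1, -0.5]
opening: 0.004
[-0.23452932  0.05253991 -0.09302734] [0.5696537  0.11563667 0.33128558]
[118, 119, 126, 137, 147, 151, 152, 146, 125, 90, 66, 62, 63, 63, 64, 70, 74, 75, 75, 74, 76, 85, 97, 102, 104, 109, 123, 137, 139, 138]
(array([-0.08281479, -0.10582763,  0.06162348]), array([[-7.99729268e-02,  9.96792344e-01, -3.05829029e-03],
       [ 9.96797026e-01,  7.99721140e-02, -3.87357449e-04],
       [-1.41537000e-04, -3.07947277e-03, -9.99995248e-01]]))
```

View pics/b4c.png

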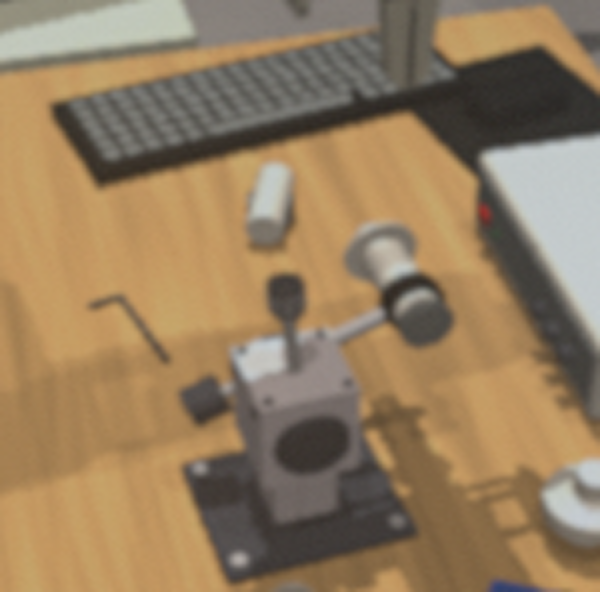

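```bash
python3 -m jog '[0,-0.022,-0.028,0,0,0,0, 0,-0.044,-0.056,0,0,0,0, 0,-0.066,-0.084,0,0,0,0, 0,-0.083,-0.1058,0.02,0,0,0, 0,-0.083,-0.1058,0.05,0,0,0]' 30
python3 -m jog '[0,0,0,0.01,0,0,0, 0,0,0,0.02,0,0,0, 0,0,0,0.026,0,0,0, 0,0,0,0.03,0,0,0, 0,0,0,0.03,0,0,0]'
python3 look.py b5
python3 - <<'E'
import cv2
s=cv2.imread("pics/b5.png")
cv2.imwrite("pics/b5c.png",cv2.resize(s[80:240,180:330],None,fx=4,fy=3.7,interpolation=2))
from h import *
print(delta([.4706,.0246,.24])[0])
E
```

```text
time_s: 16.38
eef_pos: [0.4694, 0.0224, 0.2835]
tcp_rot: [0.001, 0.679, 0.734, 0.0]
ft_force: [1.0, -0.2, 0.2]
opening: 0.005
time_s: 16.8
eef_pos: [0.4718, 0.0249, 0.2525]
tcp_rot: [-0.0, 0.678, 0.735, -0.0]
ft_force: [-1.1, 0.2, -0.6]
opening: 0.003
[ 0.22516986  0.14937408 -0.10794005] [0.4720081  0.02473816 0.25347916]
[99, 98, 99, 99, 98, 100, 103, 106, 103, 90, 77, 68, 61, 57, 60, 66, 73, 74, 73, 73, 77, 90, 106, 111, 111, 111, 122, 134, 140, 139]
[-2.37497397e-05 -1.42553789e-03  1.34780112e-02]
```

View pics/b5c.png

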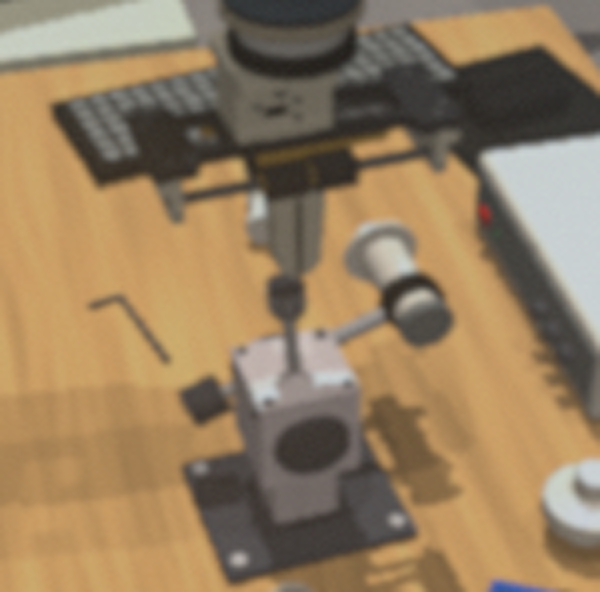

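```bash
python3 -m jog '[0,0,-0.0014,0.004,0,0,0, 0,0,-0.0014,0.008,0,0,0, 0,0,-0.0014,0.01,0,0,0, 0,0,-0.0014,0.0115,0,0,0, 0,0,-0.0014,0.0115,0,0,0]'
```

```text
time_s: 17.37
eef_pos: [0.47, 0.0244, 0.2411]
tcp_rot: [-0.0, 0.678, 0.735, -0.0]
ft_force: [-0.1, -0.1, -1.0]
opening: 0.009
```

```bash
python3 -m jog '[0,0,0,0.0005,0,0,0, 0,0,0,0.001,0,0,0, 0,0,0,0.0015,0,0,0, 0,0,0,0.002,0,0,0, 0,0,0,0.002,0,0,0]'
```

```text
time_s: 17.78
eef_pos: [0.4701, 0.0244, 0.2394]
tcp_rot: [-0.0, 0.678, 0.735, -0.0]
ft_force: [0.4, 1.7, -0.6]
opening: 0.003
```

```bash
python3 -m jog '[0,0,0,0.0005,0,0,0, 0,0,0,0.001,0,0,0, 0,0,0,0.0015,0,0,0, 0,0,0,0.002,0,0,0, 0,0,0,0.002,0,0,0]'
```

```text
time_s: 18.2
eef_pos: [0.4706, 0.0244, 0.2379]
tcp_rot: [0.001, 0.678, 0.735, 0.0]
ft_force: [-0.4, 0.0, 4.0]
opening: 0.003
```

```bash
python3 -m jog '[0,0,0,0.0005,0,0,0, 0,0,0,0.001,0,0,0, 0,0,0,0.0015,0,0,0, 0,0,0,0.002,0,0,0, 0,0,0,0.002,0,0,0]'
```

```text
time_s: 18.62
eef_pos: [0.4704, 0.0244, 0.2358]
tcp_rot: [0.0, 0.678, 0.735, 0.0]
ft_force: [0.2, -0.4, 4.1]
opening: 0.005
```

```bash
python3 -m jog '[0,0,0,0.0005,0,0,0, 0,0,0,0.001,0,0,0, 0,0,0,0.0015,0,0,0, 0,0,0,0.002,0,0,0, 0,0,0,0.002,0,0,0]'; python3 look.py b6
```

```text
time_s: 19.03
eef_pos: [0.4703, 0.0244, 0.2336]
tcp_rot: [0.0, 0.678, 0.735, 0.0]
ft_force: [0.4, -0.4, 4.3]
opening: 0.003
[ 0.57617285 -0.28669583  4.74938121] [0.4702373  0.02440127 0.23356004]
[99, 99, 99, 99, 99, 99, 98, 98, 98, 99, 99, 100, 99, 96, 88, 76, 70, 72, 74, 73, 72, 74, 85, 101, 111, 113, 123, 134, 138, 139]
```

```bash
python3 -m jog '[0,0,0,0.001,0,0,0, 0,0,0,0.002,0,0,0, 0,0,0,0.003,0,0,0, 0,0,0,0.004,0,0,0, 0,0,0,0.004,0,0,0]'
```

```text
time_s: 19.6
eef_pos: [0.4702, 0.0244, 0.2294]
tcp_rot: [0.0, 0.678, 0.735, 0.0]
ft_force: [-0.7, 0.1, 3.9]
opening: 0.003
```

```bash
python3 -m jog '[0,0,0,0.001,0,0,0, 0,0,0,0.002,0,0,0, 0,0,0,0.003,0,0,0, 0,0,0,0.004,0,0,0, 0,0,0,0.004,0,0,0]'
```

```text
time_s: 20.02
eef_pos: [0.4706, 0.0243, 0.2257]
tcp_rot: [0.001, 0.678, 0.735, 0.0]
ft_force: [0.1, -1.5, 4.8]
opening: 0.003
```

```bash
python3 -m jog '[0,0,0,0.001,0,0,0, 0,0,0,0.002,0,0,0, 0,0,0,0.003,0,0,0, 0,0,0,0.004,0,0,0, 0,0,0,0.004,0,0,0]'; python3 look.py b7
python3 - <<'E'
import cv2
s=cv2.imread("pics/b7.png")
cv2.imwrite("pics/b7c.png",cv2.resize(s[80:240,180:330],None,fx=4,fy=3.7,interpolation=2))
E
```

```text
time_s: 20.43
eef_pos: [0.4711, 0.0241, 0.2222]
tcp_rot: [0.001, 0.678, 0.735, 0.001]
ft_force: [1.5, -2.7, 8.4]
opening: 0.002
[ 2.07556421 -2.39918148  8.85618993] [0.47110808 0.02409084 0.22223783]
[94, 100, 100, 100, 100, 100, 100, 99, 100, 100, 100, 100, 100, 99, 99, 98, 97, 90, 80, 71, 71, 74, 73, 73, 76, 91, 116, 133, 138, 137]
```

View pics/b7c.png

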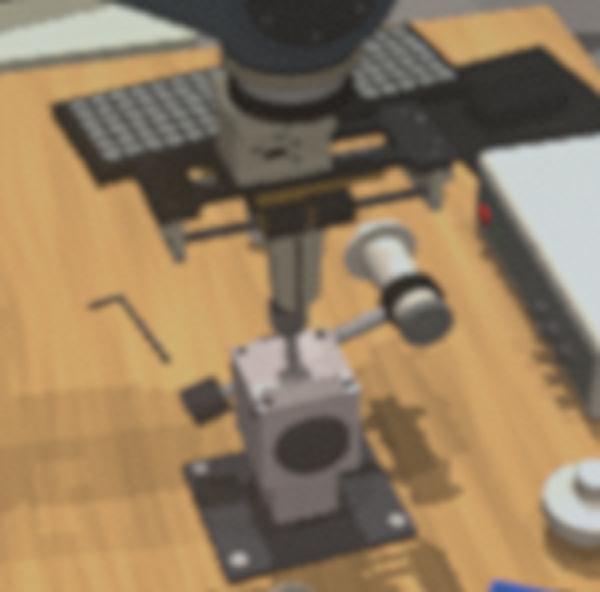

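```bash
python3 -m jog '[0,0,0,0.001,0,0,0, 0,0,0,0.002,0,0,0, 0,0,0,0.003,0,0,0, 0,0,0,0.003,0,0,0, 0,0,0,0.003,0,0,0]'
```

```text
time_s: 21.0
eef_pos: [0.4715, 0.0239, 0.2196]
tcp_rot: [0.002, 0.678, 0.735, 0.001]
ft_force: [3.6, -3.2, 10.8]
opening: 0.005
```

```bash
python3 -m jog '[0,0,0,-0.005,0,0,0, 0.05,0,0,-0.02,0,0,0, 0.05,0,0,-0.02,0,0,0, 0.05,0,0,-0.02,0,0,0, 0.05,0,0,-0.02,0,0,0]'; python3 look.py b8
python3 - <<'E'
import cv2
s=cv2.imread("pics/b8.png")
cv2.imwrite("pics/b8c.png",cv2.resize(s[130:210,220:290],None,fx=8,fy=7,interpolation=2))
from h import *
from bench import sense
print(sense()['opening'],delta([.4706,.0246,.196])[0])
E
```

```text
time_s: 21.42
eef_pos: [0.4697, 0.0245, 0.2377]
tcp_rot: [-0.0, 0.678, 0.735, -0.0]
ft_force: [0.6, 0.8, 0.5]
opening: 0.242
[-0.53124014  0.22398372 -0.10028319] [0.46978558 0.02443405 0.23774445]
[118, 121, 129, 138, 147, 151, 150, 149, 149, 149, 149, 150, 148, 137, 111, 86, 76, 73, 70, 64, 66, 71, 75, 74, 74, 83, 105, 128, 140, 144]
0.3724315506642797 [9.30674077e-05 8.76141484e-04 4.17434295e-02]
```

View pics/b8c.png

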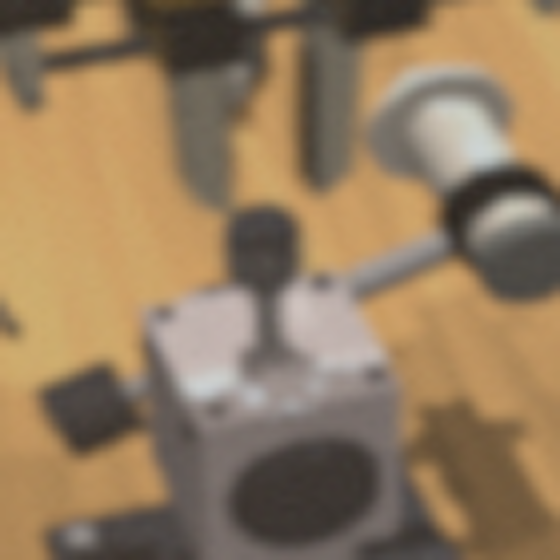

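```bash
python3 -m jog '[0.05,0,0.0005,0,0,0,0, 0.05,0,0.0005,0.01,0,0,0, 0.05,0,0.0005,0.022,0,0,0, 0.05,0,0.0005,0.034,0,0,0, 0.05,0,0.0005,0.0415,0,0,0]'
python3 -m jog '[0.01,0,0,0,0,0,0, 0.01,0,0,0,0,0,0, 0.01,0,0,0,0,0,0, 0.01,0,0,0,0,0,0, 0.01,0,0,0,0,0,0]' 30
```

```text
time_s: 21.98
eef_pos: [0.47, 0.0245, 0.1951]
tcp_rot: [-0.001, 0.678, 0.735, -0.001]
ft_force: [0.3, -0.6, 0.0]
opening: 0.539
time_s: 22.4
eef_pos: [0.4708, 0.0244, 0.1974]
tcp_rot: [0.0, 0.678, 0.735, 0.0]
ft_force: [-1.3, 0.8, 1.0]
opening: 0.271
```

```bash
python3 -m jog '[0.01,0,0,0.0005,0,0,0, 0.01,0,0,0.001,0,0,0, 0.01,0,0,0.0015,0,0,0, 0.01,0,0,0.002,0,0,0, 0.01,0,0,0.002,0,0,0]'
python3 - <<'E'
from bench import *
grab_frame("side");s=sense();print(s['eef_pos'],s['ft_force'],s['ft_torque'])
E
```

```text
time_s: 22.82
eef_pos: [0.4708, 0.0244, 0.1954]
tcp_rot: [0.0, 0.678, 0.735, 0.0]
ft_force: [-2.5, -1.1, 4.7]
opening: 0.271
[0.47085638 0.02437172 0.19535292] [-1.34626    -0.18337698  4.99934714] [-0.17304905  0.37519705 -0.01701308]
```

```bash
python3 -m jog '[0.01,0,-0.0003,0.001,0,0,0, 0.01,0,-0.0003,0.002,0,0,0, 0.01,0,-0.0003,0.003,0,0,0, 0.01,0,-0.0003,0.004,0,0,0, 0.01,0,-0.0003,0.004,0,0,0]'
```

```text
time_s: 23.28
eef_pos: [0.4707, 0.0243, 0.1913]
tcp_rot: [0.001, 0.678, 0.735, 0.0]
ft_force: [0.3, -1.5, 3.7]
opening: 0.273
```

```bash
python3 -m jog '[0.01,0,0,0.001,0,0,0, 0.01,0,0,0.002,0,0,0, 0.01,0,0,0.003,0,0,0, 0.01,0,0,0.004,0,0,0, 0.01,0,0,0.004,0,0,0]'
```

```text
time_s: 23.7
eef_pos: [0.4707, 0.0242, 0.1873]
tcp_rot: [0.001, 0.678, 0.735, 0.0]
ft_force: [0.0, -2.5, 5.3]
opening: 0.274
```

```bash
python3 -m jog '[0.01,0,0,0.001,0,0,0, 0.01,0,0,0.002,0,0,0, 0.01,0,0,0.003,0,0,0, 0.01,0,0,0.004,0,0,0, 0.01,0,0,0.004,0,0,0]'
```

```text
time_s: 24.12
eef_pos: [0.4707, 0.024, 0.1833]
tcp_rot: [0.001, 0.678, 0.735, 0.0]
ft_force: [-0.4, -3.2, 6.5]
opening: 0.275
```

```bash
python3 -m jog '[0.01,-0.0006,0,0.001,0,0,0, 0.01,-0.0006,0,0.002,0,0,0, 0.01,-0.0006,0,0.003,0,0,0, 0.01,-0.0006,0,0.004,0,0,0, 0.01,-0.0006,0,0.004,0,0,0]'
```

```text
time_s: 24.53
eef_pos: [0.4706, 0.0236, 0.1791]
tcp_rot: [0.0, 0.678, 0.735, 0.0]
ft_force: [-0.4, -2.6, 4.5]
opening: 0.272
```

```bash
python3 -m jog '[0.01,0,0,0.001,0,0,0, 0.01,0,0,0.002,0,0,0, 0.01,0,0,0.003,0,0,0, 0.01,0,0,0.004,0,0,0, 0.01,0,0,0.004,0,0,0]'
```

```text
time_s: 24.95
eef_pos: [0.4706, 0.0235, 0.1752]
tcp_rot: [0.0, 0.678, 0.735, -0.0]
ft_force: [0.1, -4.2, 5.3]
opening: 0.276
```

```bash
python3 -m jog '[0.01,0,0,0.001,0,0,0, 0.01,0,0,0.002,0,0,0, 0.01,0,0,0.003,0,0,0, 0.01,0,0,0.004,0,0,0, 0.01,0,0,0.004,0,0,0]'; python3 look.py b9
```

```text
time_s: 25.37
eef_pos: [0.4706, 0.0233, 0.1712]
tcp_rot: [0.001, 0.678, 0.735, -0.0]
ft_force: [-0.8, -5.5, 4.6]
opening: 0.272
[-0.98712852 -5.3668423   5.01107981] [0.47058184 0.02331164 0.17119809]
[77, 55, 49, 63, 87, 108, 118, 112, 92, 67, 56, 66, 79, 84, 95, 116, 139, 148, 149, 147, 140, 122, 93, 75, 70, 69, 71, 70, 72, 76]
```

```bash
python3 -m jog '[0.01,-0.001,0,0.001,0,0,0, 0.01,-0.001,0,0.002,0,0,0, 0.01,-0.001,0,0.003,0,0,0, 0.01,-0.001,0,0.004,0,0,0, 0.01,-0.001,0,0.004,0,0,0]'
```

```text
time_s: 25.93
eef_pos: [0.4705, 0.0228, 0.1668]
tcp_rot: [0.0, 0.678, 0.735, 0.0]
ft_force: [0.1, -1.3, 2.5]
opening: 0.272
```

```bash
python3 -m jog '[0.01,0,0,0.0005,0,0,0, 0.01,0,0,0.001,0,0,0, 0.01,0,0,0.0015,0,0,0, 0.01,0,0,0.002,0,0,0, 0.01,0,0,0.002,0,0,0]';python3 look.py c1
```

```text
time_s: 26.35
eef_pos: [0.4705, 0.0228, 0.1649]
tcp_rot: [0.0, 0.678, 0.735, 0.0]
ft_force: [0.2, -0.9, 4.8]
opening: 0.269
[-0.12850981 -1.21827548  4.27492844] [0.47054016 0.02279516 0.16496262]
[107, 99, 82, 59, 49, 61, 84, 107, 119, 113, 95, 68, 56, 65, 79, 85, 92, 112, 134, 143, 145, 143, 135, 116, 91, 73, 68, 70, 73, 71]
```

```bash
python3 -m jog '[0.01,0,0,0.0005,0,0,0, 0.01,0,0,0.001,0,0,0, 0.01,0,0,0.0015,0,0,0, 0.01,0,0,0.0015,0,0,0, 0.01,0,0,0.0015,0,0,0]'
```

```text
time_s: 26.92
eef_pos: [0.4706, 0.0227, 0.1645]
tcp_rot: [0.0, 0.678, 0.735, 0.0]
ft_force: [-5.5, -2.6, 17.8]
opening: 0.269
```

```bash
python3 -m jog '[0.01,0,0,0.0005,0,0,0, 0.01,0,0,0.001,0,0,0, 0.01,0,0,0.0015,0,0,0, 0.01,0,0,0.0015,0,0,0, 0.01,0,0,0.0015,0,0,0]'
```

```text
time_s: 27.33
eef_pos: [0.4708, 0.0227, 0.164]
tcp_rot: [0.001, 0.678, 0.735, 0.0]
ft_force: [-10.8, -2.8, 32.4]
opening: 0.273
```

```bash
python3 -m jog '[0.01,0,0,-0.0015,0,0,0, 0.05,0,0,-0.002,0,0,0, 0.05,0,0,-0.002,0,0,0, 0.05,0,0,-0.002,0,0,0, 0.05,0,0,-0.002,0,0,0]'
python3 -m jog '[0.05,0,0,-0.01,0,0,0, 0.05,0,0,-0.03,0,0,0, 0.05,0,0,-0.065,0,0,0, 0.05,0,0,-0.1,0,0,0, 0.05,0,0,-0.13,0,0,0]'
python3 look.py c2
python3 - <<'E'
import cv2
from h import *
s=cv2.imread("pics/c2.png")
cv2.imwrite("pics/c2c.png",cv2.resize(s[130:210,220:290],None,fx=8,fy=7,interpolation=2))
H=np.array([.4705,.0246,.156])
for z in(0,.004,.030):print(z,proj('side',H+[0,0,z]))
E
```

```text
time_s: 27.75
eef_pos: [0.4702, 0.0229, 0.1635]
tcp_rot: [-0.0, 0.678, 0.735, -0.0]
ft_force: [0.1, 0.2, -0.6]
opening: 0.501
time_s: 28.17
eef_pos: [0.4704, 0.0229, 0.2967]
tcp_rot: [0.0, 0.678, 0.735, 0.0]
ft_force: [0.7, 0.3, 0.0]
opening: 0.538
[0.22076998 0.50893205 1.65980737] [0.47124422 0.02283877 0.29629348]
[119, 121, 128, 139, 150, 153, 154, 154, 153, 153, 153, 153, 154, 153, 154, 153, 155, 154, 155, 153, 153, 152, 148, 135, 108, 84, 77, 80, 79, 77]
0 [[253.67769789 178.72543944]]
0.004 [[253.66107405 177.68023677]]
0.03 [[253.55075892 170.74431243]]
```

View pics/c2c.png

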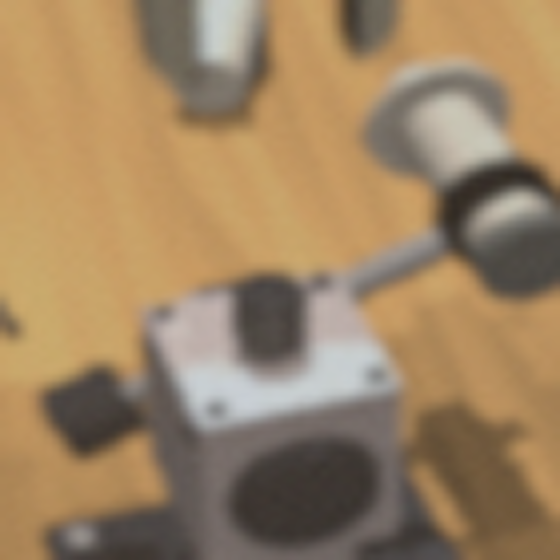

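```bash
python3 -m jog '[0,0.001,0,0.01,0,0,0, 0,0.0015,0,0.03,0,0,0, 0,0.0015,0,0.06,0,0,0, 0,0.0015,0,0.085,0,0,0, 0,0.0015,0,0.1,0,0,0]' 30
python3 -m jog '[0,0,0,0.002,0,0,0, 0,0,0,0.004,0,0,0, 0,0,0,0.006,0,0,0, 0,0,0,0.0075,0,0,0, 0,0,0,0.0075,0,0,0]'
```

```text
time_s: 28.73
eef_pos: [0.468, 0.0245, 0.1896]
tcp_rot: [-0.002, 0.678, 0.735, -0.002]
ft_force: [-0.4, 0.1, 0.1]
opening: 0.231
time_s: 29.15
eef_pos: [0.4705, 0.0243, 0.1868]
tcp_rot: [0.0, 0.678, 0.735, 0.0]
ft_force: [-0.1, -0.5, -0.7]
opening: 0.002
```

```bash
python3 -m jog '[0,0,0,0.0005,0,0,0, 0,0,0,0.001,0,0,0, 0,0,0,0.0015,0,0,0, 0,0,0,0.002,0,0,0, 0,0,0,0.002,0,0,0]'
```

```text
time_s: 29.57
eef_pos: [0.471, 0.0242, 0.1862]
tcp_rot: [0.001, 0.678, 0.735, 0.001]
ft_force: [-5.5, -1.5, 16.6]
opening: 0.002
```

```bash
python3 -m jog '[0,0,0,-0.01,0,0,0, 0,0,0,-0.04,0,0,0, 0,0,0,-0.08,0,0,0, 0,0,0,-0.12,0,0,0, 0,0,0,-0.15,0,0,0]'
python3 -m jog '[0,-0.04,-0.01,0,0,0,0, 0,-0.08,-0.02,0,0,0,0, 0,-0.12,-0.04,0,0,0,0, 0,-0.16,-0.06,0,0,0,0, 0,-0.16,-0.06,0,0,0,0]'
python3 -m jog '[0,0,0,0,0,0,0, 0,0,0,0,0,0,0, 0,0,0,0,0,0,0, 0,0,0,0,0,0,0, 0,0,0,0,0,0,0]'
python3 - <<'E'
from bench import *
import cv2,numpy as np
s=grab_frame("side")["color"];t=grab_frame("top")["color"]
cv2.imwrite("pics/f.png",np.hstack([cv2.resize(s[90:350,170:350],None,fx=2.2,fy=2.2,interpolation=2),cv2.resize(t[90:350,160:340],None,fx=2.2,fy=2.2,interpolation=2)]))
E
```

```text
time_s: 29.98
eef_pos: [0.4705, 0.0244, 0.3383]
tcp_rot: [0.001, 0.678, 0.735, 0.001]
ft_force: [1.1, 0.5, -1.1]
opening: 0.003
time_s: 30.4
eef_pos: [0.4214, -0.1441, 0.335]
tcp_rot: [0.001, 0.68, 0.734, -0.0]
ft_force: [-0.5, 0.9, -0.0]
opening: 0.002
time_s: 30.82
eef_pos: [0.4237, -0.139, 0.3344]
tcp_rot: [-0.0, 0.678, 0.735, 0.0]
ft_force: [-0.9, -0.6, 0.1]
opening: -0.001
```

View pics/f.png

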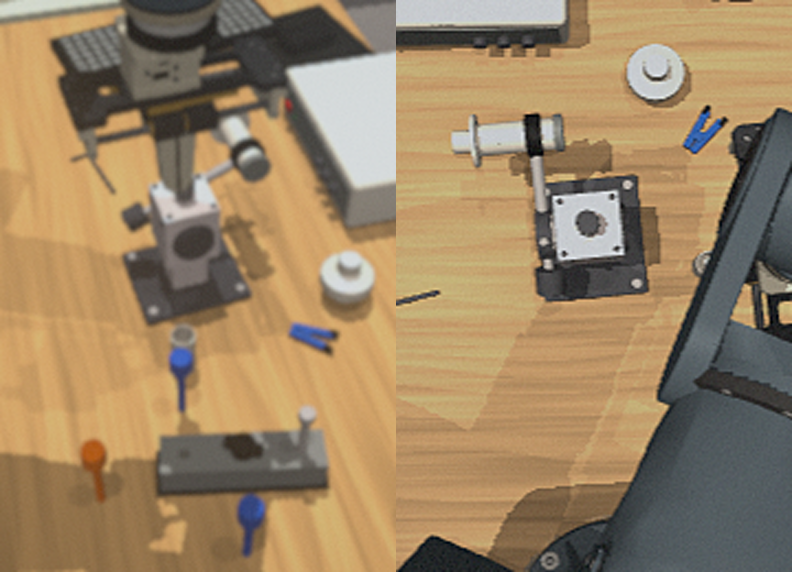

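The top view shows the knob centred on the block at crop (590,222). The wing screw and stud are still in the rack, the items in view are unmoved, and the robot is clear. I'm handing in.

Run:
```python
from bench import *
print(job_done())
```

```text
the job is handed in; nothing more can be done
None
```

The boom is locked: the pin is pressed fully home in the pivot block. I handed the job in at about 31 s with the robot clear of everything.

- **Pin and boom:** I took the dark-knobbed pin from the rack and stood it on the shaft. I then eased the boom down until the force rose to about 4.5–5.5 N and the knob had sunk about 1 px, roughly 4 mm. I backed the boom off at once and pressed the pin home.
- **Boom force at the catch:** The 4.5–5.5 N came in the last 2.5 mm step. It was a little above the light touch I wanted before I backed off.
- **Pressing home:** Pushing on top of the knob with the shut fingers built up side load, so I gripped the knob and finished the press that way. It stopped firm at 32 N.
- **Ball not felt:** I never felt a distinct 10–25 N click past the spring ball. The highest force I read on the way down was about 11 N, and the force is only read at the end of each move.
- **Last checks:** A second press put the knob top at 0.186 m, exactly the home height, with a hard stop at 17 N. In the last pictures the knob is centred on the block, the other two fittings are in the rack, and the bystanders in view have not moved. The spray bottle was outside the last pictures, and the robot hid the mouthpiece in the top one. I didn't test the locked boom by pushing it again.

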